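Find the full tea tin by feel

ROBOT

A 6-joint arm with a two-finger parallel gripper is mounted at the origin on a cart in front of the work surface, level with it; the furniture and walls round the work are solid. World frame = base frame: x ahead of the robot, y to its left, z up, the work surface at z = 0. Lengths are in m, angles in rad, forces in N, time in s.
With the tool pointing down it reaches from about 0.35 to 0.85 m from the base axis. Payload 8.1 kg.
Tool frame: the origin (TCP) lies on the centre line of the jaws, within the pads' length; the fingertips stand ctrl.tip_extent ahead of it and the grasp point (between the pads) is the TCP (ctrl.tip_extent is the distance from the TCP to the fingertips, in m); z points along the fingers, y is the direction in which the jaws open and shut (so a half turn about z gives the same grasp; the last joint's range is limited). The gripper opens to 85 mm and grips with 20 to 120 N. Pads are 22 mm wide; open, the fingers measure 114 mm over their backs; the gripper's body (76 mm by 85 mm) begins 54 mm behind the grasp point. The pads swing forward as they close: fully open they stand 13 mm farther back than shut.
Start: joints at [-1.303, 0.13, 1.488, -0, 1.523, -0.085], TCP at [0.207, -0.563, 0.223] pointing down, gripper open.
Joint ranges: [-2.96, 2.96], [-0.89, 2.26], [0.02, 2.5], [-1.34, 4.48], [0, 2.73], [-2.66, 2.66]. Speed limits (rad/s): [2.39, 2.39, 2.79, 3.14, 3.14, 3.14].

INTERFACE

Orientations are given as [roll, pitch, yaw] about the fixed x, y, z axes, in that order (R = Rz(yaw) Ry(pitch) Rx(roll)).
In Python, from cell import ctrl gives the robot as it stands. The module is installed in compiled form; this text tells all that it offers. Calls block until the motion is done:
- ctrl.reach(position, orientation): joint-space move of the TCP to a pose.
- ctrl.servo_line(position, frame=None, vel=0.15, stop_force=None): straight line of the TCP; frame=None keeps the orientation; vel is the mean speed in m/s. With stop_force (N) it stops when the force on the tool has changed by that much, and returns True; else False.
- ctrl.set_joints(angles): joint-space move.
- ctrl.release() and ctrl.close_gripper(grasp_force=None): open the fingers fully, or close them until they stop; grasp_force is the grip in N (None keeps the last).
- ctrl.wait(seconds).
- ctrl.solve_ik(position, orientation): joint angles nearest the present ones, or None.
- ctrl.capture(name): name is "scene" or "side" or "wrist"; returns a dict with "color" (420x560x3 uint8, red, green, blue), "intrinsics" (3x3 intrinsics, pixels), "world_to_cam" (4x4, takes a point from world to camera coordinates). Camera axes: x right, y up, looking along -z (the intrinsics and any distortion apply to the point x, -y, -z); pixel columns grow to the right and rows downward; lengths in m; the calibration is good to about 2 mm. A picture is of the moment at which its call begins. There is no depth.
A pose or a line that the arm cannot do raises ctrl.PlanningError and nothing moves.
- ctrl.sign_off(): hands the job in, once; it reports no verdict.
Readings, each from a call of its own:
- ctrl.read_time(): time.
- ctrl.read_joints(): joint angles.
- ctrl.read_joint_velocities(): joint speeds.
- ctrl.read_effort(): joint torques, N m.
- ctrl.read_tcp_pos(): TCP position.
- ctrl.read_tcp_rot(): TCP orientation.
- ctrl.read_wrist_force(): force on the tool from outside, world axes, zero at the start.
- ctrl.read_ft_torque(): the same for the moment, N m.
- ctrl.read_opening(): finger opening in m.
Only numpy, scipy, OpenCV 4.12 (cv2) and the standard library are available. Lean on these libraries where they do the work, as an engineer would, in place of code of your own. Each camera call takes 0.05 s, during which the arm holds its last target.

TASK

One of the three identical closed tea tins on the chopping board is still full. Heft them one at a time, from left to right as the robot sees them: lift each one at least 5 cm off the board and feel its weight for a moment, and stand it back upright on the board, without dropping it, before lifting the next. Then finish holding the heaviest tin up still and upright in the gripper, about 20 cm above the worktop, with the other two standing upright on the board and the pepper mill, salt shaker and cream jug left alone; the program ends while still holding the tin (if the last tin lifted is the heaviest, it need not be set down first).

Things in the scene. Friction and masses are not known exactly. Their poses are not given: they have to be found in the camera images.
- tin_left: closed square tea tin, white body with a plain wooden lid that is fixed shut; 60x60 mm all the way up and 110 mm tall (the lid is its top 36 mm), rigid, upright at the start, the leftmost (+y) of the three on the board as seen from the robot. Origin: centre of its underside, z up, x and y square to its sides. The three tins look identical; two weigh about 0.17 to 0.26 kg and one about 0.57 to 0.75 kg, and which one varies
- tin_middle: closed square tea tin, white body with a plain wooden lid that is fixed shut; 60x60 mm all the way up and 110 mm tall (the lid is its top 36 mm), rigid, upright at the start, the middle one of the three on the board as seen from the robot. Origin: centre of its underside, z up, x and y square to its sides. The three tins look identical; two weigh about 0.17 to 0.26 kg and one about 0.57 to 0.75 kg, and which one varies
- tin_right: closed square tea tin, white body with a plain wooden lid that is fixed shut; 60x60 mm all the way up and 110 mm tall (the lid is its top 36 mm), rigid, upright at the start, the rightmost (-y) of the three on the board as seen from the robot. Origin: centre of its underside, z up, x and y square to its sides. The three tins look identical; two weigh about 0.17 to 0.26 kg and one about 0.57 to 0.75 kg, and which one varies
- board: wooden chopping board under the tins, 220 (x) by 340 (y) mm, 22 mm thick, fixed to the worktop, its place and yaw vary. Origin: centre of its underside, at worktop height; its top is at z = 0.022. The tins stand in a row along its y axis, about 105 mm apart
- pepper_mill: dark wooden pepper mill, 58 mm across, 150 mm tall, loose on the worktop to the right of the board; origin at the centre of its foot; leave it alone
- salt_shaker: glass salt shaker with metal cap, 44 mm across, 90 mm tall, loose on the worktop to the right of the board; origin at the centre of its foot; leave it alone
- cream_jug: white cream jug with a handle, 67x103 mm, 85 mm tall, loose on the worktop to the left of the board; origin at the centre of its foot; leave it alone

How it is judged:
On the way, in this order (a step that is already met when the one before it is completed fails the run):
1. the left tin is lifted clear of the board, the other two standing on it (height (world z) of tin_left above 0.06 m and contact force between tin_left and the fingers above 1 N and contact force between tin_left and board below 0.1 N and contact force between each of tin_middle, tin_right and board above 0.8 N and angle between each of tin_middle, tin_right's own z axis and vertical below 0.1 rad), for 0.3 s.
2. the left tin stands on the board again and the middle tin is lifted clear (height (world z) of tin_middle above 0.06 m and contact force between tin_middle and the fingers above 1 N and contact force between tin_middle and board below 0.1 N and contact force between each of tin_left, tin_right and board above 0.8 N and angle between each of tin_left, tin_right's own z axis and vertical below 0.1 rad), for 0.3 s.
3. the left and middle tins stand on the board and the right tin is lifted clear (height (world z) of tin_right above 0.06 m and contact force between tin_right and the fingers above 1 N and contact force between tin_right and board below 0.1 N and contact force between each of tin_left, tin_middle and board above 0.8 N and angle between each of tin_left, tin_middle's own z axis and vertical below 0.1 rad), for 0.3 s.
At the end, for the whole second after the job is handed in: The heaviest tin is in the fingers, still (under 0.05 m/s), upright within 0.25 rad, its underside more than 15 cm above the worktop and clear of the other tins; the two lighter tins (each pressing on the board with less than 4 N) stand at rest upright on the board, untouched by the robot (((height (world z) of tin_left above 0.15 m and angle between tin_left's own z axis and vertical below 0.25 rad and contact force between tin_left and the fingers above 1 N and linear speed of tin_left below 0.05 m/s and contact force between tin_middle and board between 0.8 and 4 N and angle between each of tin_middle, tin_right's own z axis and vertical below 0.1 rad and contact force between each of tin_middle, tin_right and the arm below 0.1 N and contact force between each of tin_middle, tin_right and the fingers below 0.1 N and linear speed of each of tin_middle, tin_right below 0.03 m/s and contact force between tin_left and tin_middle below 0.05 N and contact force between tin_right and board between 0.8 and 4 N and contact force between tin_left and tin_right below 0.05 N) or (height (world z) of tin_middle above 0.15 m and angle between tin_middle's own z axis and vertical below 0.25 rad and contact force between tin_middle and the fingers above 1 N and linear speed of tin_middle below 0.05 m/s and contact force between tin_left and board between 0.8 and 4 N and angle between each of tin_left, tin_right's own z axis and vertical below 0.1 rad and contact force between each of tin_left, tin_right and the arm below 0.1 N and contact force between each of tin_left, tin_right and the fingers below 0.1 N and linear speed of each of tin_left, tin_right below 0.03 m/s and contact force between tin_middle and tin_left below 0.05 N and contact force between tin_right and board between 0.8 and 4 N and contact force between tin_middle and tin_right below 0.05 N) or (height (world z) of tin_right above 0.15 m and angle between tin_right's own z axis and vertical below 0.25 rad and contact force between tin_right and the fingers above 1 N and linear speed of tin_right below 0.05 m/s and contact force between tin_left and board between 0.8 and 4 N and angle between each of tin_left, tin_middle's own z axis and vertical below 0.1 rad and contact force between each of tin_left, tin_middle and the arm below 0.1 N and contact force between each of tin_left, tin_middle and the fingers below 0.1 N and linear speed of each of tin_left, tin_middle below 0.03 m/s and contact force between tin_right and tin_left below 0.05 N and contact force between tin_middle and board between 0.8 and 4 N and contact force between tin_right and tin_middle below 0.05 N))); the arm keeps its last pose, push and grip.
It fails at once if a tin is tipped over (angle between any of tin_left, tin_middle, tin_right's own z axis and vertical above 0.6 rad).
It fails at once if a tin is dropped from more than about 3 cm ((linear speed of tin_left above 0.75 m/s and contact force between tin_left and the fingers below 0.1 N) or (linear speed of tin_middle above 0.75 m/s and contact force between tin_middle and the fingers below 0.1 N) or (linear speed of tin_right above 0.75 m/s and contact force between tin_right and the fingers below 0.1 N)).
It fails at once if the pepper mill, salt shaker or cream jug is moved more than 3 cm or tipped (distance of any of pepper_mill, salt_shaker, cream_jug from where it was at the start of the episode above 0.03 m or angle between any of pepper_mill, salt_shaker, cream_jug's own z axis and vertical above 0.4 rad).
It also fails if it takes over 64 s, if anything falls off the work surface, if the arm or the gripper's body presses on something with over 40 N, if the wrist force passes 120 N, or if a joint passes its speed limit or range.

## Working session

There is one attempt and no reset: what is moved stays moved. The work goes in short steps, each a Python script; the robot and the scene stay as the last script left them, time stands still between calls to the robot, and variables do not carry over. Pictures are saved under pics/ and viewed, and the job is handed in when it is done.

```bash
mkdir -p pics
python3 - <<'E'
from cell import ctrl
import cv2,numpy as np
for n in ["scene","side","wrist"]:
    c=ctrl.capture(n); cv2.imwrite(f"pics/{n}0.png",c["color"][:,:,::-1]); 
    print(n,c["intrinsics"].round(1).tolist(),np.round(c["world_to_cam"],3).tolist(), [k for k in c])
print(ctrl.read_time(),ctrl.tip_extent,ctrl.read_tcp_rot(),ctrl.read_wrist_force(),ctrl.read_opening())
E
```

```text
scene [[414.5, 0.0, 279.7], [0.0, 414.5, 213.1], [0.0, 0.0, 1.0]] [[-0.846, -0.533, 0.018, 0.443], [0.392, -0.599, 0.698, -0.255], [-0.361, 0.598, 0.715, -1.19], [0.0, 0.0, 0.0, 1.0]] ['color', 'intrinsics', 'world_to_cam']
side [[495.2, 0.0, 284.7], [0.0, 495.2, 214.2], [0.0, 0.0, 1.0]] [[-0.456, 0.89, -0.011, 0.271], [-0.771, -0.389, 0.505, 0.398], [0.445, 0.238, 0.863, -1.641], [0.0, 0.0, 0.0, 1.0]] ['color', 'intrinsics', 'world_to_cam']
wrist [[369.0, 0.0, 277.8], [0.0, 369.0, 209.5], [0.0, 0.0, 1.0]] [[0.346, -0.938, -0.001, -0.6], [0.891, 0.329, -0.314, 0.04], [0.295, 0.107, 0.95, -0.381], [0.0, 0.0, 0.0, 1.0]] ['color', 'intrinsics', 'world_to_cam']
0.15 0.019 [-3.14008106e+00 -1.21404139e-04  3.52758993e-01] [0.93827664 0.46077152 0.82458644] 0.08512701296577166
```

View pics/scene0.png

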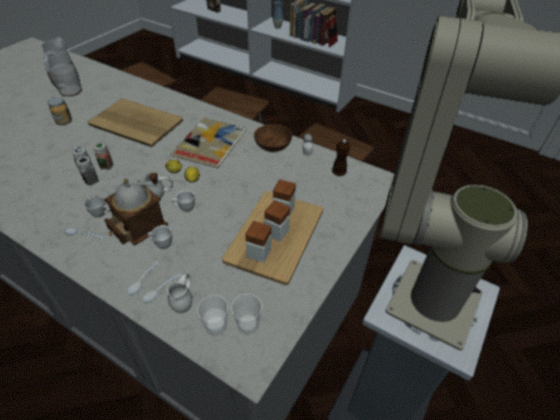

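View pics/side0.png

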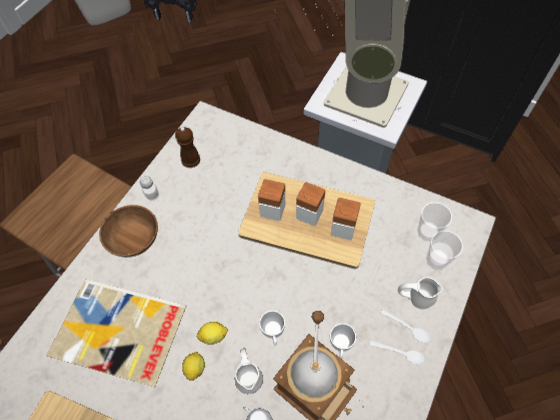

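View pics/wrist0.png

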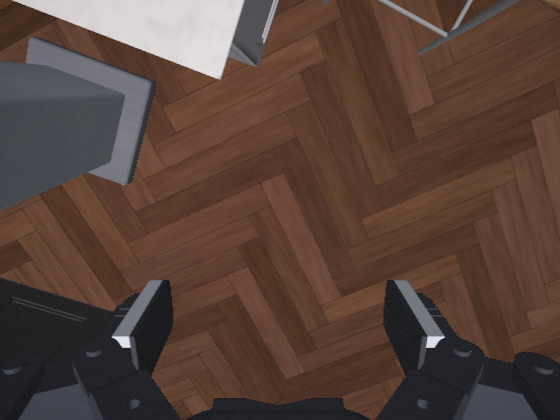

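The scene view shows the three tins at about (258,240), (277,218) and (284,195). In the side view their lids are at (272,192), (310,196) and (346,210), the mill is at (188,150), the salt shaker at (148,187), and the jug at (426,292). I'll zoom in and segment the lids.

```bash
cat > h.py <<'E'
import cv2,numpy as np
def ray(c,uv):
    K=c["intrinsics"];T=c["world_to_cam"];R=T[:3,:3];o=-R.T@T[:3,3]
    d=np.array([(uv[0]-K[0,2])/K[0,0],-(uv[1]-K[1,2])/K[1,1],-1.0]);return o,R.T@d
def plane(c,uv,z):
    o,d=ray(c,uv);return o+d*(z-o[2])/d[2]
def proj(c,p):
    T=c["world_to_cam"];q=T[:3,:3]@np.asarray(p)+T[:3,3];K=c["intrinsics"]
    return np.array([K[0,0]*q[0]/-q[2]+K[0,2],K[1,1]*-q[1]/-q[2]+K[1,2]])
def tri(a,b):
    (o1,d1),(o2,d2)=a,b
    s=np.linalg.lstsq(np.stack([d1,-d2],1),o2-o1,rcond=None)[0]
    p,q=o1+s[0]*d1,o2+s[1]*d2
    return (p+q)/2,np.linalg.norm(p-q)
E
python3 - <<'E'
import cv2
a=cv2.imread("pics/scene0.png")[175:285,215:335];b=cv2.imread("pics/side0.png")[165:275,230:390]
cv2.imwrite("pics/z1.png",cv2.resize(a,None,fx=5,fy=5,interpolation=cv2.INTER_CUBIC));cv2.imwrite("pics/z2.png",cv2.resize(b,None,fx=5,fy=5,interpolation=cv2.INTER_CUBIC))
E
```

```text
(no output)
```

View pics/z1.png

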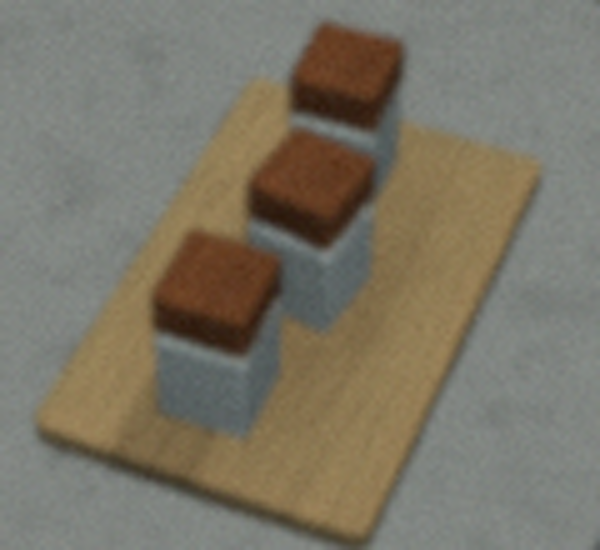

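View pics/z2.png

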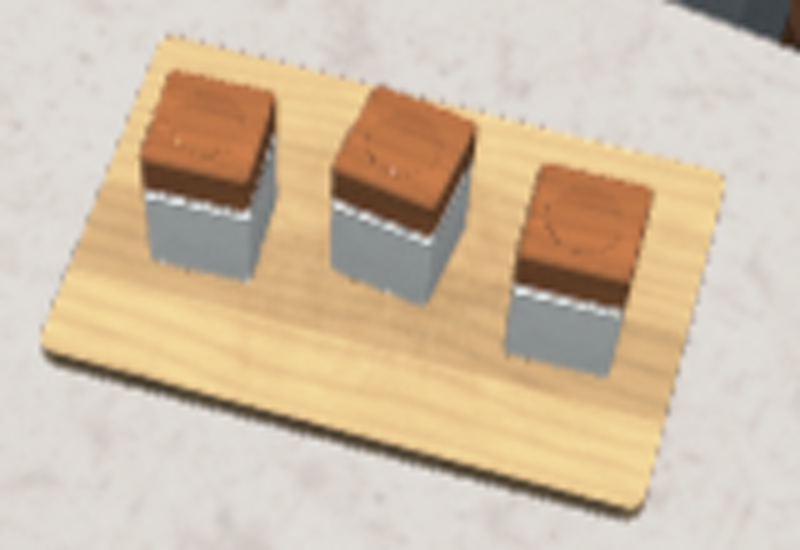

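Run:
```python
from cell import ctrl
from h import *
s=ctrl.capture("side");c=ctrl.capture("scene")
A={'L':[(542,165),(652,187),(628,282),(515,260)],'M':[(380,87),(475,125),(437,210),(333,168)],'R':[(175,72),(275,93),(248,188),(143,160)]}
B={'L':[(198,232),(280,262),(243,330),(157,305)],'M':[(302,132),(373,168),(325,222),(252,185)],'R':[(328,22),(402,42),(375,108),(293,85)]}
for k in 'LMR':
    a=[((u+.5)/5-.5+230,(v+.5)/5-.5+165) for u,v in A[k]];b=[((u+.5)/5-.5+215,(v+.5)/5-.5+175) for u,v in B[k]]
    P=np.array([plane(s,x,.132) for x in a]);Q=np.array([plane(c,x,.132) for x in b])
    print(k,P[:,:2].round(3).tolist(),P.mean(0).round(3),Q[:,:2].round(3).tolist(),Q.mean(0).round(3))
    def yaw(P): return [round(np.degrees(np.arctan2(*(P[(i+1)%4]-P[i])[[1,0]]))%90,1) for i in range(4)]
    print(yaw(P),yaw(Q))
    print(tri(ray(s,np.mean(a,0)),ray(c,np.mean(b,0))))
for n,uv in dict(mill=(192,165),salt=(150,196),jug=(426,303)).items(): print(n,plane(s,uv,0))
for uv in [(165,37),(725,175),(640,515),(45,350)]:
  print('board',plane(s,((uv[0]+.5)/5-.5+230,(uv[1]+.5)/5-.5+165),.022).round(3))
```

```text
L [[0.494, 0.106], [0.481, 0.162], [0.539, 0.173], [0.552, 0.117]] [0.517 0.139 0.132] [[0.54, 0.12], [0.486, 0.114], [0.475, 0.168], [0.527, 0.179]] [0.507 0.145 0.132]
[np.float64(13.3), np.float64(10.9), np.float64(14.0), np.float64(10.7)] [np.float64(6.7), np.float64(11.2), np.float64(12.2), np.float64(12.2)]
(array([0.51157456, 0.1382521 , 0.12244384]), np.float64(0.0009805694207638933))
M [[0.488, 0.01], [0.488, 0.064], [0.543, 0.069], [0.545, 0.01]] [0.516 0.038 0.132] [[0.534, 0.015], [0.481, 0.018], [0.481, 0.072], [0.534, 0.07]] [0.508 0.044 0.132]
[np.float64(0.9), np.float64(4.5), np.float64(1.2), np.float64(0.4)] [np.float64(86.9), np.float64(89.6), np.float64(87.9), np.float64(89.6)]
(array([0.51172032, 0.03669247, 0.1237333 ]), np.float64(0.000985940784898751))
R [[0.529, -0.092], [0.517, -0.038], [0.575, -0.024], [0.585, -0.08]] [ 0.551 -0.059  0.132] [[0.576, -0.081], [0.525, -0.091], [0.508, -0.028], [0.562, -0.018]] [ 0.543 -0.054  0.132]
[np.float64(12.6), np.float64(13.8), np.float64(9.4), np.float64(11.4)] [np.float64(10.8), np.float64(15.7), np.float64(10.8), np.float64(12.2)]
(array([ 0.54686755, -0.06141407,  0.12380697]), np.float64(0.0005414066460562302))
mill [ 0.50573188 -0.36115363  0.        ]
salt [ 0.65544764 -0.41085503  0.        ]
jug [0.60444595 0.41385442 0.        ]
board [ 0.445 -0.149  0.022]
board [0.386 0.181 0.022]
board [0.602 0.22  0.022]
board [ 0.659 -0.108  0.022]
```

Run:
```python
from cell import ctrl
from h import *
import pickle
import numpy as np
for i,p in enumerate([(0.42,0.09,0.33),(0.42,-0.02,0.33)]):
    ctrl.reach(p,[np.pi,0,np.pi/2]); ctrl.wait(0.2)
    c=ctrl.capture("wrist"); pickle.dump(c,open(f"w{i+1}.pkl","wb"))
    T=c["world_to_cam"]; print(ctrl.read_time(),ctrl.read_tcp_pos(),ctrl.read_tcp_rot(),ctrl.read_joints().round(2) if hasattr(ctrl.read_joints(),'round') else ctrl.read_joints(),"cam",-T[:3,:3].T@T[:3,3])
    cv2.imwrite(f"pics/w{i+1}.png",c["color"][:,:,::-1])
print(ctrl.read_wrist_force())
```

```text
2.9667 [0.42010024 0.08965165 0.32987927] [-3.14133052e+00  6.46635680e-05  1.57001972e+00] [ 0.09 -0.36  1.75 -0.    1.75  0.09] cam [0.4205199  0.16949605 0.48123722]
3.7333 [ 0.42008159 -0.01916844  0.33001989] [ 3.14153414e+00 -1.51954977e-04  1.57236555e+00] [-0.17 -0.38  1.77  0.    1.76 -0.17] cam [0.42022499 0.06070046 0.48143362]
[ 0.17868186  0.54777349 -0.85423656]
```

View pics/w1.png

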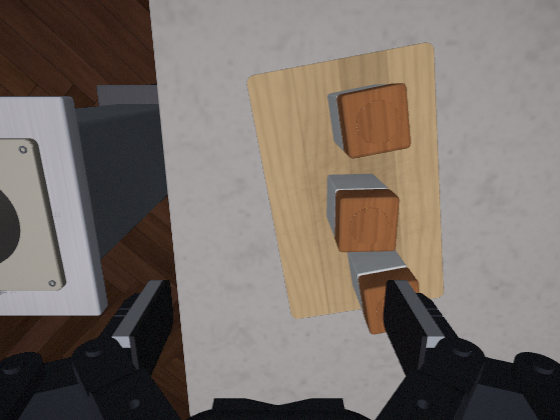

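View pics/w2.png

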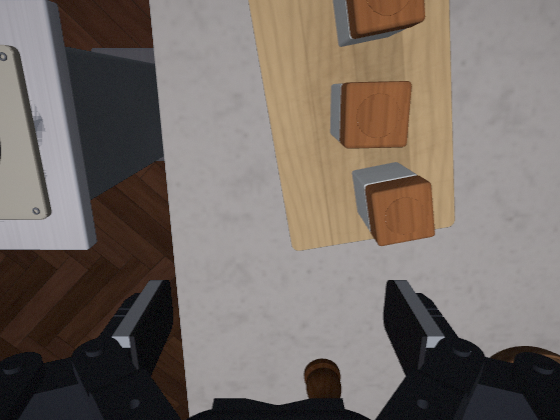

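In w1 the left lid is centred near (374,120) and the middle lid near (366,220). In w2 the middle lid is near (376,114) and the right lid near (401,211). Next I fit rectangles to the lid masks.

Run:
```python
from h import *
import pickle
W={i:pickle.load(open(f"w{i}.pkl","rb")) for i in (1,2)}
res={}
for i,c in W.items():
    hsv=cv2.cvtColor(c["color"],cv2.COLOR_RGB2HSV)
    m=((hsv[:,:,0]<13)&(hsv[:,:,1]>130)&(hsv[:,:,2]>85)).astype(np.uint8)*255
    m[:,:240]=0
    m=cv2.morphologyEx(cv2.morphologyEx(m,cv2.MORPH_CLOSE,np.ones((5,5))),cv2.MORPH_OPEN,np.ones((5,5)))
    cs,_=cv2.findContours(m,cv2.RETR_EXTERNAL,cv2.CHAIN_APPROX_NONE)
    o=c["color"][:,:,::-1].copy()
    for k in cs:
        if cv2.contourArea(k)<1500: continue
        r=cv2.minAreaRect(k);print(i,r,cv2.contourArea(k)); cv2.polylines(o,[cv2.boxPoints(r).round().astype(int)],True,(0,255,0),1)
        bp=cv2.boxPoints(r); P=np.array([plane(c,u,.132) for u in bp])
        e=P[1]-P[0]; print('  ctr',P.mean(0).round(4),'yaw',round(np.degrees(np.arctan2(e[1],e[0]))%90,1),'size',np.linalg.norm(P[1]-P[0]).round(4),np.linalg.norm(P[2]-P[1]).round(4))
        res.setdefault(i,[]).append(r[0])
    cv2.imwrite(f"pics/m{i}.png",o[:340,230:480].repeat(2,0).repeat(2,1)[:600])
m1=min(res[1],key=lambda p:abs(p[1]-220));m2=min(res[2],key=lambda p:abs(p[1]-114))
print(tri(ray(W[1],m1),ray(W[2],m2)))
```

```text
1 ((368.4999694824219, 223.5), (58.99999237060547, 54.99999237060547), 0.0) 3022.0
  ctr [0.5124 0.0378 0.132 ] yaw 2.9 size 0.0594 0.0582
1 ((376.6199951171875, 120.33999633789062), (66.75088500976562, 65.90235900878906), 81.8698959350586) 3971.5
  ctr [0.5122 0.1394 0.132 ] yaw 7.7 size 0.0586 0.0611
2 ((403.47991943359375, 213.36000061035156), (56.28570556640625, 60.81118392944336), 81.8698959350586) 3098.5
  ctr [ 0.5468 -0.0599  0.132 ] yaw 8.6 size 0.0586 0.0607
2 ((377.0, 114.0), (66.0, 66.0), 90.0) 4039.0
  ctr [0.512  0.0366 0.132 ] yaw 0.1 size 0.0591 0.0593
2 ((389.0, 16.0), (32.0, 70.0), 90.0) 1826.5
  ctr [0.5152 0.1181 0.132 ] yaw 0.1 size 0.0588 0.0246
(array([0.51315954, 0.03715366, 0.12818101]), np.float64(0.00043217049954449003))
```

View pics/m1.png

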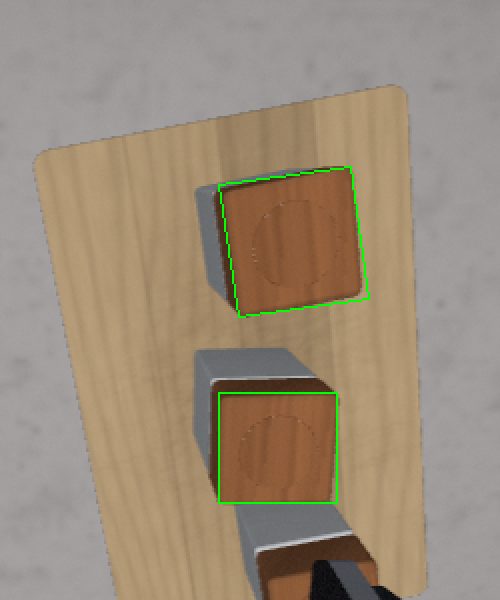

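View pics/m2.png

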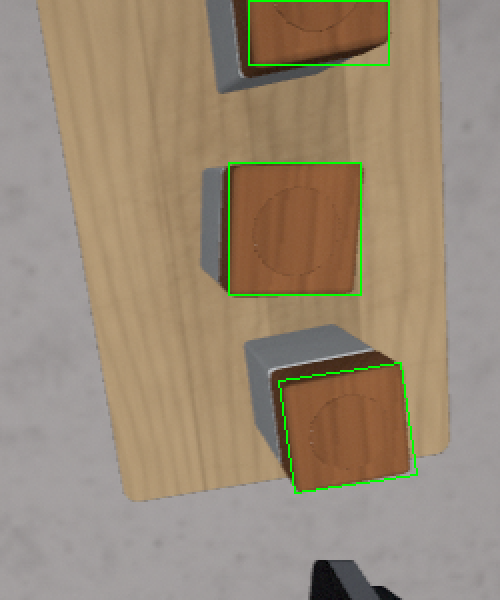

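```bash
cat >> h.py <<'E'
from cell import ctrl
TZ=0.093
def heft(x,y,yawdeg,place=True):
    o=[np.pi,0,np.pi/2+np.radians(yawdeg)]
    ctrl.reach([x,y,0.22],o)
    print('down',ctrl.servo_line([x,y,TZ],vel=0.12,stop_force=15), np.round(ctrl.read_tcp_pos(),4))
    ctrl.wait(.3); f0=np.array(ctrl.read_wrist_force())
    ctrl.close_gripper(60); print('open',ctrl.read_opening())
    ctrl.servo_line([x,y,TZ+.09],vel=0.10); ctrl.wait(.6)
    F=[]
    for _ in range(6): F.append(ctrl.read_wrist_force()); ctrl.wait(.1)
    f=np.mean(F,0)
    print('dF',(f-f0).round(2),'abs',f.round(2),'spread',np.std(F,0).round(2),'open',ctrl.read_opening(),'t',ctrl.read_time(), 'tcp',np.round(ctrl.read_tcp_pos(),4))
def put(x,y):
    ctrl.servo_line([x,y,TZ+.012],vel=0.10)
    print('touch',ctrl.servo_line([x,y,TZ-.001],vel=0.025,stop_force=4),np.round(ctrl.read_tcp_pos(),4))
    ctrl.wait(.2); ctrl.release(); ctrl.wait(.2)
    ctrl.servo_line([x,y,0.22],vel=0.12); print('t',ctrl.read_time())
E
python3 - <<'E'
from h import *
heft(.512,.139,9)
c=ctrl.capture("side");cv2.imwrite("pics/s1.png",c["color"][:,:,::-1])
E
```

```text
down False [0.5128 0.1391 0.0941]
open 0.05898272305353792
dF [-0.82  0.22 -2.2 ] abs [-0.14  0.08 -2.54] spread [0.38 0.49 0.53] open 0.05887984029015551 t 8.7167 tcp [0.512 0.139 0.183]
```

View pics/s1.png

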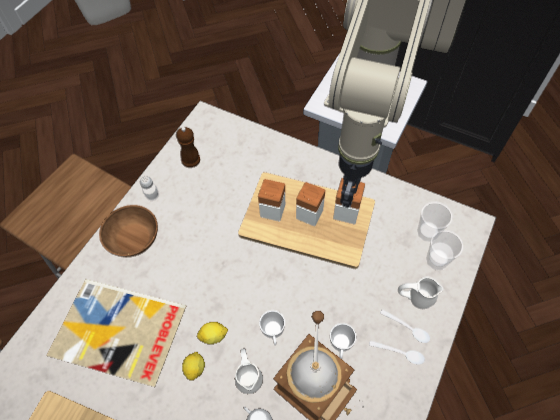

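The left tin is held clear of the board at about (348,195) and weighs about 0.22 kg, so it is a light one. I'll set it back and heft the middle tin.

Run:
```python
from h import *
put(.512,.139)
c=ctrl.capture("wrist");cv2.imwrite("pics/w3.png",c["color"][:,:,::-1])
c=ctrl.capture("side");cv2.imwrite("pics/s2.png",c["color"][150:310,220:460,::-1].repeat(3,0).repeat(3,1))
```

```text
touch True [0.5122 0.1391 0.0935]
t 12.175
```

View pics/s2.png

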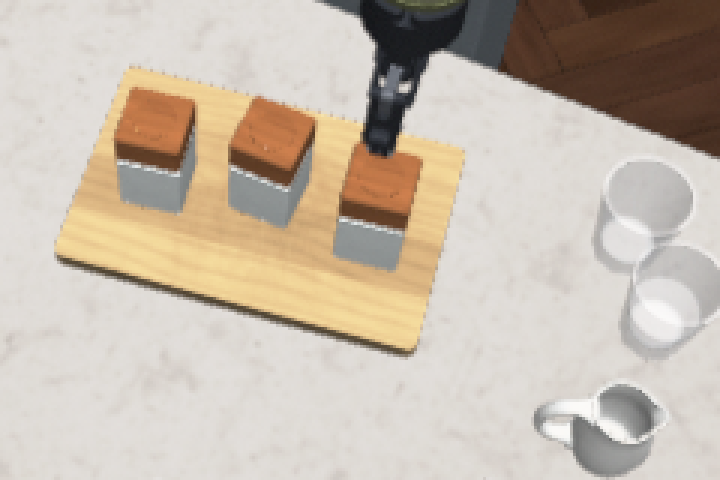

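The left tin stands upright on the board again, with its lid at about (380,190) in the crop. Middle tin next.

Run:
```python
from h import *
heft(.512,.037,1.5)
c=ctrl.capture("side");cv2.imwrite("pics/s3.png",c["color"][150:310,220:460,::-1].repeat(3,0).repeat(3,1))
```

```text
down False [0.5128 0.037  0.094 ]
open 0.05927199699239431
dF [-0.33 -1.25 -7.43] abs [-0.06 -0.26 -7.02] spread [0.25 0.33 0.3 ] open 0.05908925795763744 t 16.8833 tcp [0.512 0.037 0.183]
```

View pics/s3.png

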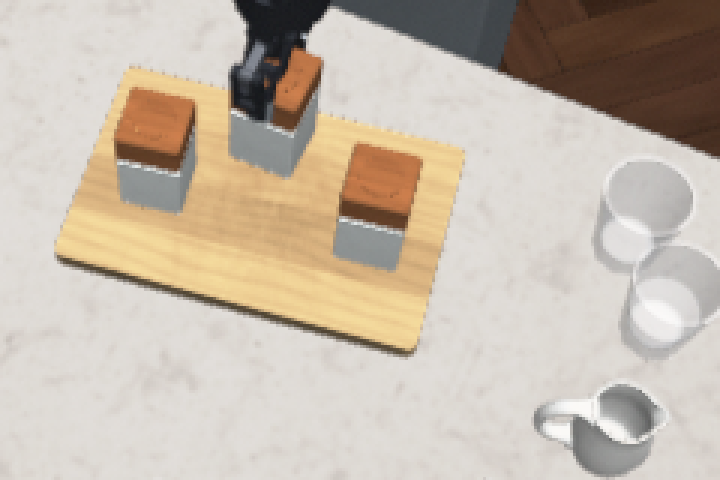

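The middle tin, lifted at about (275,115) in the crop, weighs about 0.7 kg, so it is the full one. I'll set it back, then heft the right tin as required.

Run:
```python
from h import *
put(.512,.037)
c=ctrl.capture("side");cv2.imwrite("pics/s4.png",c["color"][150:310,220:460,::-1].repeat(3,0).repeat(3,1))
heft(.547,-.060,9)
c=ctrl.capture("side");cv2.imwrite("pics/s5.png",c["color"][150:310,220:460,::-1].repeat(3,0).repeat(3,1))
```

```text
touch True [0.5122 0.037  0.0934]
t 20.35
down False [ 0.5478 -0.0601  0.0941]
open 0.0592833793442963
dF [-1.03 -0.21 -1.68] abs [-0.37 -0.05 -1.67] spread [0.52 0.37 0.19] open 0.059322704470062354 t 25.0083 tcp [ 0.547 -0.06   0.183]
```

View pics/s5.png

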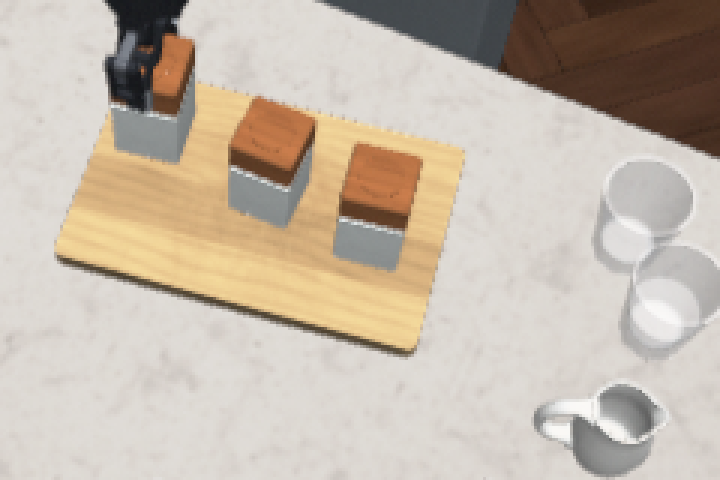

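The right tin, lifted at about (155,95) in the crop, weighs about 0.17 kg, and the other two stand upright. I'll set it back and pick up the middle tin for good.

Run:
```python
from h import *
put(.547,-.060)
heft(.512,.037,1.5)
ctrl.servo_line([.512,.037,.271],vel=0.1); ctrl.wait(1.0)
print(ctrl.read_tcp_pos(),np.abs(ctrl.read_joint_velocities()).max(),ctrl.read_opening(),ctrl.read_wrist_force(),ctrl.read_time())
for n in("side","scene"):
    c=ctrl.capture(n);a=c["color"][110:310,200:460] if n=="side" else c["color"][140:320,180:420]
    cv2.imwrite(f"pics/f_{n}.png",a[:,:,::-1].repeat(3,0).repeat(3,1))
```

```text
touch True [ 0.5471 -0.0599  0.0936]
t 28.4583
down False [0.5127 0.0369 0.0939]
open 0.058873436419644716
dF [-0.46 -0.05 -5.97] abs [ 0.17  0.16 -6.74] spread [0.26 0.33 0.7 ] open 0.05897495409417558 t 33.0667 tcp [0.512 0.037 0.183]
[0.51199761 0.03700443 0.27101646] 0.001222189654625293 0.05878938273758182 [ 0.91549045 -0.01951167 -6.16167636] 35.1
```

View pics/f_side.png

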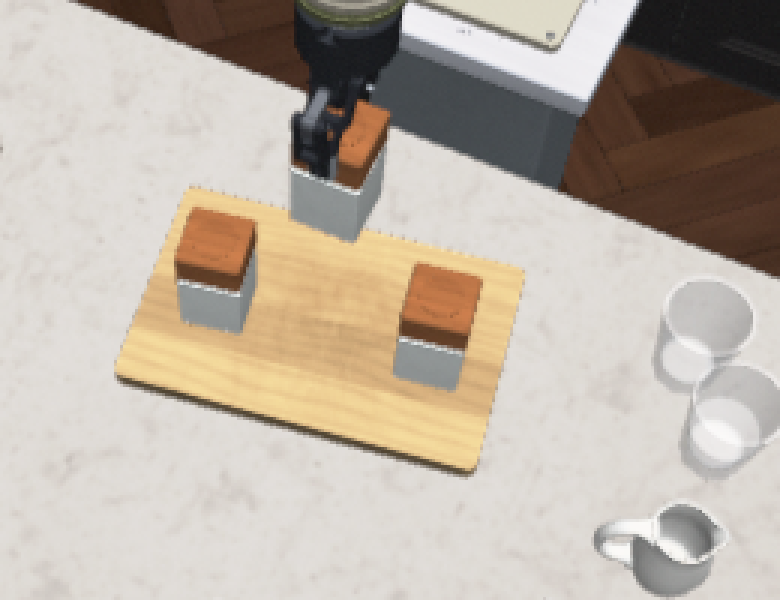

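View pics/f_scene.png

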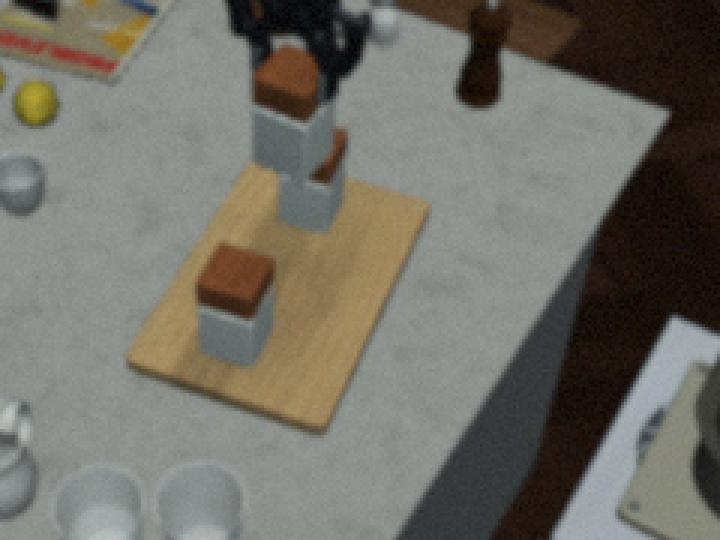

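Both views show the middle tin held upright and high, at (340,170) in the side crop. The other two stand upright on the board at (215,270) and (440,325), and nothing else appears to have moved. I'll hand it in now.

```bash
python3 -c "
from cell import ctrl
ctrl.sign_off()"
```

```text
the job is handed in; nothing more can be done
```

I hefted the tins from left to right, and the middle one is the full tin. I set each one back on the board, picked the middle tin up again and handed the job in while still holding it, at about 35 s of the 64 s allowed.

| Tin | Force change when lifted | Mass |
|---|---|---|
| Left | 2.2 N | about 0.22 kg |
| Middle | 7.4 N, then 6.0 N on the second lift | about 0.6–0.75 kg |
| Right | 1.7 N | about 0.17 kg |

**Last checks:** The tool was still at z = 0.271, which puts the tin's underside at about 0.20 m. The grip opening was steady at 59 mm. In the side and scene pictures the held tin was upright, and the other two stood upright on the board. The mill and jug looked untouched. The salt shaker was only partly in view at the end.

**Readings that disagreed:**
- **Force noise:** The force readings scattered by about 0.5 N, so the two middle-tin readings differ. That is small next to the gap between full and empty.
- **Lid height:** I measured about 0.128 m from the wrist pair and about 0.123 m from the coarser fixed cameras, against 0.132 m from the text. I used the text's height to place the grasps, and all four held.

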